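# Open the battery cage and hold its gate

## Robot

A 6-joint arm with a two-finger parallel gripper is mounted at the origin on the work surface. World frame = base frame: x ahead of the robot, y to its left, z up, the work surface at z = 0. Lengths are in m, angles in rad, forces in N, time in s.
With the tool pointing down it reaches from about 0.3 to 0.875 m from the base axis. Payload 6.4 kg.
Tool frame: the origin (TCP) lies where the fingers leave the gripper's body, on its centre line; the fingertips stand 73 mm ahead of it and the grasp point (between the pads) lies 54 mm ahead of it; z points along the fingers, y is the line along which they close (so a half turn about z gives the same grasp; the last joint's range is limited). The gripper opens to 85 mm and grips with 20 to 120 N. Pads are 22 mm wide; open, the fingers measure 114 mm over their backs; the gripper's body (76 mm by 85 mm) begins 54 mm behind the grasp point. The pads swing forward as they close: fully open they stand 13 mm farther back than shut.
Start: joints at [-1.536, 0.181, 1.607, -0, 1.354, -0.206], TCP at [0.137, -0.558, 0.304] pointing down, gripper open.
Joint ranges: [-2.99, 2.99], [-0.89, 2.07], [0.3, 2.58], [-1.14, 4.28], [0, 2.63], [-3.12, 3.12]. Speed limits (rad/s): [2.57, 2.57, 3.01, 3.14, 3.14, 3.14].

## Interface

Orientations are given as a unit quaternion [w, x, y, z].
In Python, from bench import ctrl gives the robot as it stands.
- The arm moves only by the tool carry_out, never from a script. Its argument "steps" is one flat list of numbers, 7 for each row, row after row: the shift along the tool's x, y, z in m, then the turn, a rotation vector about the tool's x, y, z in rad, then the opening, from 0 (shut) to 1 (fully open). In form: [dx, dy, dz, wx, wy, wz, claw, dx, dy, dz, wx, wy, wz, claw, ...]. A call has 1 to 20 rows; each row is the pose to reach, as a shift and turn from the pose commanded when the call began, along the tool's axes at that moment; what a row does not reach only later rows make up. A row lasts 1/10 s, in which the tool goes at most 50 mm and 8.59 degrees, less where a joint would pass 70% of its speed; a pose out of reach is approached as far as the arm can. A call with a gripper value outside its range is refused whole. The fingers move at their own pace and stop on an object; the grip force is fixed at half the most. Time passes only in rows, so rows that repeat a pose let the fingers close. It gives the time, the measured TCP pose, the force, the opening and the grip force at its end, in the units of the state.
- ctrl.get_obs(): the state, without advancing time (a new reading comes with each control period).
- ctrl.camera(name): name is "scene" or "top" or "wrist"; returns the picture (400x640x3 uint8, red, green, blue); there is no depth.
- ctrl.camera_params(name): a dict with "vertical_fov" (degrees; the focal length in pixels is half the picture's height over the tangent of half this angle, whatever the lens; pixels are square), "cx", "cy" (the principal point, pixels), "cam_to_world" (4x4, takes a point from camera to world coordinates); the wrist camera has in their place "hand_eye" (4x4, takes a point from camera to tool coordinates, whose origin is the TCP and whose axes are the flange's). Camera axes: x right, y down, z forward; pixel columns grow to the right and rows downward; lengths in m; the calibration is good to about 2 mm. A picture is of the moment at which its call begins: read the wrist's pose just before it. camera_params takes no time and is no camera call.
- ctrl.hand_in(): hands the job in; it is judged then, once.
The state is a dict: "time_s": time; "q": joint angles; "dq": joint speeds; "joint_efforts": joint torques, N m; "eef_pos": TCP position; "eef_rot": TCP orientation; "wrist_force": force on the tool from outside, world axes, zero at the start; "torque": the same for the moment, N m; "opening": opening from 0.0 (shut) to 1.0 (fully open); "grasp_force": force on a finger pad.
Only numpy, scipy, OpenCV 4.12 (cv2) and the standard library are available. Lean on these libraries where they do the work, as an engineer would, in place of code of your own. Each camera call takes 0.05 s, during which the arm holds its last target. There are 200 camera calls.

## Task

Clear the ring spanner out of the gate's way by hanging it by its eye on the upright peg, lying flat on the stand, and let go of it. Then squeeze the cage's round-pin catch fully (sliding jaw against its fixed stop) and after it the flat-tab catch in the same way, take the gate by its wooden handle and swing it out past its detent until it stands square to the cage front. Finish while still holding the gate wide open by that handle, because it springs back, and leave everything else on the bench where it stands.

Things in the scene. Friction and masses are not known exactly. Their poses are not given: they have to be found in the camera images.
- spanner: flat steel ring spanner, 8 mm thick, lying on the table in front of the gate. Ring of 54 mm outer diameter with a 26 mm hole; bar handle 12 mm wide running along its -x axis from the ring to 110 mm from the ring's centre; mass about 100 g, centre of mass about 25 mm from the hole's centre. Origin: centre of the hole at the underside, z up.
- peg_stand: fixed round wooden stand of 90 mm diameter and 50 mm height with an upright steel peg of 12 mm diameter in its middle, whose round tip is 92 mm above the table. Origin: centre of the underside.
- peg_seat (a point): foot of the peg, on the stand's flat top 50 mm above the table; z up. The spanner's underside lies at this height when it is hung.
- cage: fixed battery cage of wire and plywood, 340 mm wide, 210 mm deep, 150 mm high. Origin on the table at the middle of its front (the gate's plane), x pointing into the cage, y along the front towards the gate's hinge. Its top rail is 20 mm thick and its front face is at x = -10 mm. Round steel foot plate of 170 mm diameter, 12 mm high, under the hinge.
- pin_base: round-pin catch, fixed half: a 60 x 20 x 4 mm plate on the cage's top rail with a fixed stop at y = -20 mm. Its stop and jaw are slim upright round pins, 9 mm in diameter, 4 to 44 mm above the rail. Origin at the plate's middle on the rail's top (z 150 mm); x into the cage, y along the rail to the hinge, z up. 82.5 mm left or right of the cage's middle (the catches swap).
- pin_jaw_top (a point): top centre of the round-pin catch's sliding jaw, 44 mm above the rail's top; at y = +24 mm of the catch's frame when closed, +8 mm when fully squeezed
- pin_stop_top (a point): top centre of the round-pin catch's fixed stop, 44 mm above the rail's top
- pin_jaw (a joint): travel of the round-pin catch's jaw towards its stop, m: 0 closed, 0.016 fully squeezed (end stop). Pinch stop and jaw along y: only the jaw slides, at about 4 N, and it stays where it is left, so the middle of the closed fingers must come to y = -6 mm of the catch's frame. Its hook is clear of the gate's lug from 0.009.
- flat_base: flat-tab catch, fixed half: a 60 x 20 x 4 mm plate on the cage's top rail with a fixed stop at y = -20 mm. Its stop and jaw are upright flat tabs, 8 mm thick along y, 26 mm wide along x, 4 to 44 mm above the rail. Origin at the plate's middle on the rail's top (z 150 mm); x into the cage, y along the rail to the hinge, z up. 82.5 mm left or right of the cage's middle (the catches swap).
- flat_jaw_top (a point): top centre of the flat-tab catch's sliding jaw, 44 mm above the rail's top; at y = +24 mm of the catch's frame when closed, +8 mm when fully squeezed
- flat_stop_top (a point): top centre of the flat-tab catch's fixed stop, 44 mm above the rail's top
- flat_jaw (a joint): travel of the flat-tab catch's jaw towards its stop, m: 0 closed, 0.016 fully squeezed (end stop). Pinch stop and jaw along y: only the jaw slides, at about 4 N, and it stays where it is left, so the middle of the closed fingers must come to y = -6 mm of the catch's frame. Its hook is clear of the gate's lug from 0.009.
- gate_hinge (a point): point on the gate's vertical hinge axis, at the +y end of the cage front (150 mm from the cage's origin), 120 mm above the table; its axes turn with the gate: -y points along the gate to its free end, -x out of the gate's front face. The gate is 290 mm long from the hinge, 127 mm high, 12 mm thick.
- gate (a joint): gate angle, rad: 0 shut, grows as its free end swings out towards the robot (clockwise seen from above), 1.57 square to the cage front, 1.9 at its stop. A spring always pulls it shut (about 0.3 N m when wide) and a ball detent at about 0.75 rad (felt from 0.6 to 0.9) must be pulled past with up to about 8 N at the handle. Let go, it springs back. While latched it has up to 0.1 rad of play.
- gate_handle: the gate's handle: an upright wooden pin of 16 mm diameter on a steel bracket at the front of the gate, fixed to the gate. Origin on the gate's mid plane 150 mm from the hinge axis, 180 mm above the table; axes as the gate's. The pin's axis is at x = -50 mm, free from 120 to 182 mm above the table; the bracket below it spans 112 to 120 mm.
- handle_top (a point): top centre of the handle's pin, 182 mm above the table, 50 mm in front of the gate's mid plane and 150 mm along the gate from the hinge axis
- glue_bottle: bystander, not to be moved: white glue bottle, 56 mm diameter, 160 mm tall. Origin: centre of its underside
- screw_jar: bystander, not to be moved: squat jar of 68 mm diameter, 85 mm tall. Origin: centre of its underside
- sanding_block: bystander, not to be moved: cork block 105 x 65 x 32 mm. Origin: centre of its underside
- offcut: bystander, not to be moved: wooden offcut 115 x 70 x 38 mm. Origin: centre of its underside
- tape_measure: bystander, not to be moved: tape measure 68 x 34 x 62 mm standing on edge. Origin: centre of its underside
- screwdriver: bystander, not to be moved: screwdriver 200 mm long, lying.
- mug: bystander, not to be moved: mug of 76 mm diameter, 90 mm tall. Origin: centre of its underside

How it is judged:
On the way, in this order (a step that is already met when the one before it is completed fails the run):
1. the spanner hangs by its eye on the peg, flat on the stand, and is let go (horizontal distance between spanner and peg_seat below 0.012 m and z of spanner in the frame of peg_seat between -0.004 and 0.008 m and angle between spanner's own z axis and vertical below 0.2 rad and contact force between the fingers and spanner below 0.1 N and linear speed of spanner below 0.05 m/s), for 0.3 s.
2. the round-pin catch is squeezed fully between the fingers (value of joint pin_jaw above 0.013 m and contact force between the fingers and pin_base above 1 N), for 0.05 s.
3. the flat-tab catch is squeezed fully between the fingers (value of joint flat_jaw above 0.013 m and contact force between the fingers and flat_base above 1 N), for 0.05 s.
4. the gate is swung out past its detent (value of joint gate above 0.95 rad), for 0.1 s.
At the end, for the whole second after the job is handed in: The fingers hold the handle (over 0.5 N), gate at rest beyond 1.35 rad; both catches still released (over 9 mm); the spanner let go on the stand, its hole centre within 12 mm of the peg's axis, underside -4 to +8 mm from the seat, tilt under 0.2 rad (all of step 1 and value of joint gate above 1.35 rad and velocity of joint gate between -0.15 and 0.15 rad/s and contact force between the fingers and gate_handle above 0.5 N and value of joint each of pin_jaw, flat_jaw above 0.009 m); the arm keeps its last pose, push and grip.
It fails at once if the flat-tab catch is squeezed before the round-pin catch (value of joint flat_jaw above 0.006 m and value of joint pin_jaw below 0.009 m).
It fails at once if a bystander is moved by more than 40 mm (distance of any of glue_bottle, screw_jar, sanding_block, offcut, tape_measure, screwdriver, mug from where it was at the start of the episode above 0.04 m).
It also fails if it takes over 70 s, if anything falls off the work surface, if the arm or the gripper's body presses on something with over 40 N, if the wrist force passes 120 N, or if a joint passes its speed limit or range.

## Working session

There is one attempt and no reset: what is moved stays moved. The work goes in short steps, Python scripts to look and compute and a tool call to move; the robot and the scene stay as the last step left them, time stands still between calls to the robot, and variables do not carry over. Pictures are saved under pics/ and viewed, at most 10 in all, crops included, and the job is handed in when it is done.

Besides the shell and the picture viewer there is one more tool, called after "Request:" by a JSON object that holds its "fn" and its "kwargs". carry_out: Moves the arm, as the interface text tells. Its arguments: {"type":"object","properties":{"steps":{"type":"array"}},"required":["steps"]}

```bash
mkdir -p pics; ls; python3 - <<'E'
from bench import ctrl
import cv2,numpy as np
o=ctrl.get_obs();print(o)
for n in ("scene","top"):
    im=ctrl.camera(n);cv2.imwrite(f"pics/{n}0.png",im[:,:,::-1])
for n in ("scene","top","wrist"): print(n,ctrl.camera_params(n))
E
```

```text
pics
{'time_s': 0.0, 'q': array([-1.53630560e+00,  1.81540692e-01,  1.60801406e+00,  3.98845237e-05,
        1.35382983e+00, -2.06314680e-01]), 'dq': array([-2.01184446e-03, -5.30897895e-04,  5.23925514e-05,  1.94229360e-03,
        3.40234345e-04,  7.65225106e-04]), 'joint_efforts': array([-3.49793218e-04, -4.44868934e+01, -3.51338124e+01, -3.70267790e-04,
        9.11302603e-03, -2.35544763e-05]), 'eef_pos': array([ 0.13713177, -0.55795978,  0.30298133]), 'eef_rot': array([-8.90988418e-04,  9.92760466e-01,  1.20107676e-01,  9.62784000e-05]), 'wrist_force': array([-0.04365602,  0.12997346, -0.00029081]), 'torque': array([-0.01958792, -0.03095057, -0.10318643]), 'grasp_force': 0.0, 'opening': 1.0008029671992247}
scene {'vertical_fov': 45.54746917059205, 'cx': 328.2306467234639, 'cy': 204.30432666064695, 'cam_to_world': array([[ 0.21562408,  0.6456097 , -0.73259427,  1.51585859],
       [ 0.97639152, -0.1326555 ,  0.17047615, -0.21197803],
       [ 0.01287839, -0.7520576 , -0.65897156,  1.01196221],
       [ 0.        ,  0.        ,  0.        ,  1.        ]])}
top {'vertical_fov': 55.0741230816028, 'cx': 321.16441423284743, 'cy': 193.56418065899317, 'cam_to_world': array([[ 0.01964657, -0.99587591,  0.08857305,  0.39494891],
       [-0.99947619, -0.01728416,  0.02736049, -0.01553851],
       [-0.02571675, -0.08906419, -0.99569384,  1.52904113],
       [ 0.        ,  0.        ,  0.        ,  1.        ]])}
wrist {'vertical_fov': 70.63725185689177, 'cx': 320.341688339506, 'cy': 200.53604476829895, 'hand_eye': array([[-1.58598381e-04, -9.64570640e-01, -2.63824668e-01,
         6.73710268e-02],
       [ 9.99999887e-01, -2.70989377e-04,  3.89614947e-04,
         1.91079388e-05],
       [-4.47304821e-04, -2.63824577e-01,  9.64570574e-01,
        -7.12281424e-02],
       [ 0.00000000e+00,  0.00000000e+00,  0.00000000e+00,
         1.00000000e+00]])}
```

View pics/top0.png

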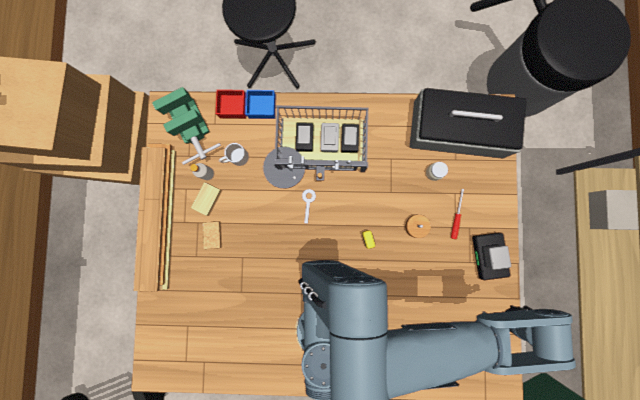

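View pics/scene0.png

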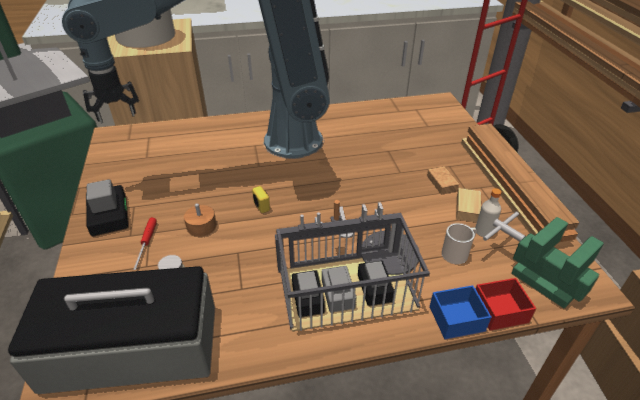

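The top view shows the spanner ring at about (309,196) with its bar down to (307,222), the peg stand at (418,226), the cage front at row ~165 (columns 277–368), and the handle at (320,173). I'll enlarge the top view to read these more precisely.

```bash
cat > h.py <<'E'
import numpy as np, cv2
from bench import ctrl
from scipy.spatial.transform import Rotation as R
def rot(o): return R.from_quat(np.roll(o["eef_rot"],-1)).as_matrix()
def cam(n,o=None):
    p=ctrl.camera_params(n); f=200/np.tan(np.radians(p["vertical_fov"]/2))
    if n=="wrist":
        o=o or ctrl.get_obs(); T=np.eye(4);T[:3,:3]=rot(o);T[:3,3]=o["eef_pos"]; M=T@p["hand_eye"]
    else: M=p["cam_to_world"]
    return f,p["cx"],p["cy"],M
def p2w(C,u,v,z):
    f,cx,cy,M=C; d=M[:3,:3]@np.array([(u-cx)/f,(v-cy)/f,1]); t=(z-M[2,3])/d[2]; return M[:3,3]+t*d
def w2p(C,P):
    f,cx,cy,M=C; c=M[:3,:3].T@(np.array(P)-M[:3,3]); return c[:2]/c[2]*f+[cx,cy]
E
python3 - <<'E'
from h import *
im=cv2.imread("pics/top0.png")
a=cv2.resize(im[100:180,265:380],None,fx=5,fy=5,interpolation=cv2.INTER_CUBIC)
b=cv2.resize(im[180:240,290:440],None,fx=4,fy=4,interpolation=cv2.INTER_CUBIC)
c=np.zeros((400+240,600,3),np.uint8);c[:400,:575]=a;c[400:,:600]=b
cv2.imwrite("pics/crop1.png",c[40:])
C=cam("top")
for n,u,v,z in (("ring",309,196,.008),("tail",307,222,.008),("peg",418,226,.05),("cageL",277,165,.15),("cageR",368,166,.15),("handle",320,173,.182)): print(n,p2w(C,u,v,z).round(3))
E
```

```text
ring [0.52  0.075 0.008]
tail [0.416 0.08  0.008]
peg [ 0.409 -0.347  0.05 ]
cageL [0.619 0.185 0.15 ]
cageR [ 0.621 -0.145  0.15 ]
handle [0.588 0.027 0.182]
```

View pics/crop1.png

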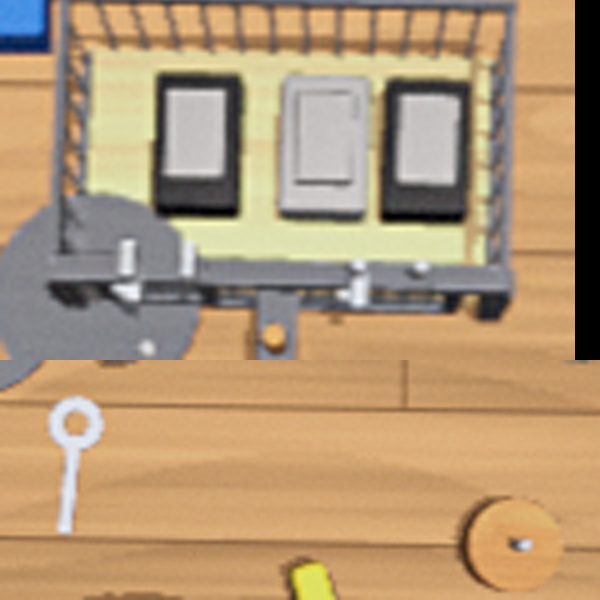

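The crop shows the flat-tab catch on the left, at the hinge side (tabs at about u=290 and 303), and the round-pin catch on the right (pins at about u=337 and 349). The ring is at (308.8,195.8), the bar tail at (306.3,222.5), and the peg tip at (420,226.3).

```bash
cat >> h.py <<'E'
def rel(P,yaw,o=None):
    "shift and turn, in the tool's axes, to TCP position P pointing down with tool x at yaw"
    o=o or ctrl.get_obs(); A=rot(o)
    B=np.array([[np.cos(yaw),np.sin(yaw),0],[np.sin(yaw),-np.cos(yaw),0],[0,0,-1]])
    r=np.r_[A.T@(np.array(P)-o["eef_pos"]),R.from_matrix(A.T@B).as_rotvec()].round(4)
    print("rel",r.tolist()); return r
E
python3 - <<'E'
from h import *
C=cam("top")
r=p2w(C,308.75,195.75,.008);t=p2w(C,306.25,222.5,.008);print(r,t,p2w(C,418.25,226,.05),p2w(C,420,226.25,.092))
d=r-t;yaw=np.arctan2(d[1],d[0]);print(yaw,np.hypot(*d[:2]))
for x,y in ((127,0),(189,0),(358,0),(420,0)): print(p2w(C,265+x/5,100+300/5,.194))
g=r-d/np.linalg.norm(d)*.055;print(g); rel([g[0],g[1],.25],yaw)
E
```

```text
[0.52065554 0.07555071 0.008     ] [0.41421779 0.08306426 0.008     ] [ 0.40862382 -0.34814019  0.05      ] [ 0.40743717 -0.34514357  0.092     ]
-0.07047408185394756 0.10670261535500108
[0.63076801 0.1321148  0.194     ]
[0.63142865 0.0882735  0.194     ]
[ 0.63322381 -0.03085512  0.194     ]
[ 0.63388032 -0.07442235  0.194     ]
[0.46579206 0.07942358 0.008     ]
rel [0.4712, -0.5406, 0.054, -0.0016, -0.0001, 0.3113]
```

Request:
{"fn": "carry_out", "kwargs": {"steps": [0.471,-0.541,0.0,0,0,0.311,1,0.471,-0.541,0.0,0,0,0.311,1,0.471,-0.541,0.0,0,0,0.311,1,0.471,-0.541,0.0,0,0,0.311,1,0.471,-0.541,0.0,0,0,0.311,1,0.471,-0.541,0.0,0,0,0.311,1,0.471,-0.541,0.0,0,0,0.311,1,0.471,-0.541,0.0,0,0,0.311,1,0.471,-0.541,0.0,0,0,0.311,1,0.471,-0.541,0.0,0,0,0.311,1,0.471,-0.541,0.0,0,0,0.311,1,0.471,-0.541,0.0,0,0,0.311,1,0.471,-0.541,0.0,0,0,0.311,1,0.471,-0.541,0.0,0,0,0.311,1,0.471,-0.541,0.0,0,0,0.311,1,0.471,-0.541,0.054,0,0,0.311,1,0.471,-0.541,0.054,0,0,0.311,1,0.471,-0.541,0.054,0,0,0.311,1,0.471,-0.541,0.054,0,0,0.311,1,0.471,-0.541,0.054,0,0,0.311,1]}}

```text
time_s: 2.1
eef_pos: [0.4665, 0.0787, 0.2518]
eef_rot: [0.0, 0.999, -0.036, 0.002]
wrist_force: [0.0, 0.8, 0.2]
opening: 0.999
grasp_force: 0.0
```

```bash
python3 - <<'E'
from h import *
o=ctrl.get_obs();print(o["eef_pos"],o["q"],o["dq"].round(3))
im=ctrl.camera("wrist");cv2.imwrite("pics/w1.png",im[:,:,::-1])
C=cam("wrist",o);np.save("C.npy",np.array([0]))
print(w2p(C,[.5207,.0756,.008]),w2p(C,[.4142,.0831,.008]))
E
```

```text
[0.4664936  0.07873612 0.25181543] [-8.44288730e-02  3.68391350e-03  1.90995815e+00 -2.40829285e-05
  1.22485142e+00  1.55752555e+00] [ 0.001  0.     0.001  0.    -0.004  0.001]
[319.71298903 136.50678427] [319.8552183 228.5306587]
```

View pics/w1.png

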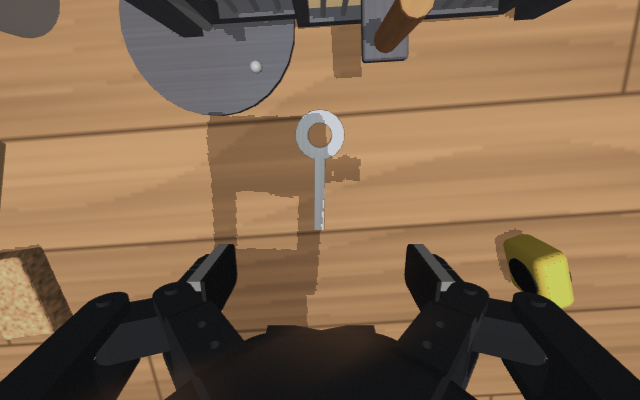

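The wrist view shows the ring centre at (320,134) and the tail at (319,230). The fingers straddle the bar line, and the position matches the top-view estimate within 3 mm. I'll descend and grip.

Request:
{"fn": "carry_out", "kwargs": {"steps": [0,0,0.05,0,0,0,1,0,0,0.1,0,0,0,0.6,0,0,0.15,0,0,0,0.6,0,0,0.177,0,0,0,0.6,0,0,0.177,0,0,0,0.5,0,0,0.177,0,0,0,0,0,0,0.177,0,0,0,0,0,0,0.177,0,0,0,0,0,0,0.177,0,0,0,0,0,0,0.177,0,0,0,0,0,0,0.177,0,0,0,0,0,0,0.177,0,0,0,0]}}

```text
time_s: 3.35
eef_pos: [0.4664, 0.0791, 0.074]
eef_rot: [0.0, 0.999, -0.035, 0.001]
wrist_force: [-1.4, -1.2, 6.4]
opening: 0.112
grasp_force: 59.4
```

Request:
{"fn": "carry_out", "kwargs": {"steps": [0,0,-0.05,0,0,0,0,0,0,-0.1,0,0,0,0,0,0,-0.13,0,0,0,0,-0.085,0.428,-0.13,0,0,0,0,-0.085,0.428,-0.13,0,0,0,0,-0.085,0.428,-0.13,0,0,0,0,-0.085,0.428,-0.13,0,0,0,0,-0.085,0.428,-0.13,0,0,0,0,-0.085,0.428,-0.13,0,0,0,0,-0.085,0.428,-0.13,0,0,0,0,-0.085,0.428,-0.13,0,0,0,0,-0.085,0.428,-0.13,0,0,0,0,-0.085,0.428,-0.13,0,0,0,0,-0.085,0.428,-0.13,0,0,0,0,-0.085,0.428,-0.13,0,0,0,0,-0.085,0.428,-0.13,0,0,0,0,-0.085,0.428,-0.13,0,0,0,0]}}

```text
time_s: 5.05
eef_pos: [0.3511, -0.3406, 0.2029]
eef_rot: [-0.0, 0.999, -0.034, -0.0]
wrist_force: [0.4, -0.1, -1.5]
opening: 0.115
grasp_force: 59.1
```

```bash
python3 - <<'E'
from h import *
o=ctrl.get_obs();print(o["eef_pos"],o["opening"],o["grasp_force"])
im=ctrl.camera("wrist");cv2.imwrite("pics/w2.png",im[:,:,::-1])
C=cam("wrist",o);A=rot(o)
print("pred peg tip",w2p(C,[.4074,-.3451,.092]),"stand",w2p(C,[.4086,-.3481,.05]),"hole underside",w2p(C,o["eef_pos"]+A@[.057,0,.072]))
E
```

```text
[ 0.3511428  -0.34062354  0.2029097 ] 0.11474154393463348 59.08649682998657
pred peg tip [321.49022484 141.25259069] stand [325.0255328  136.09057872] hole underside [320.56267037 144.86304884]
```

View pics/w2.png

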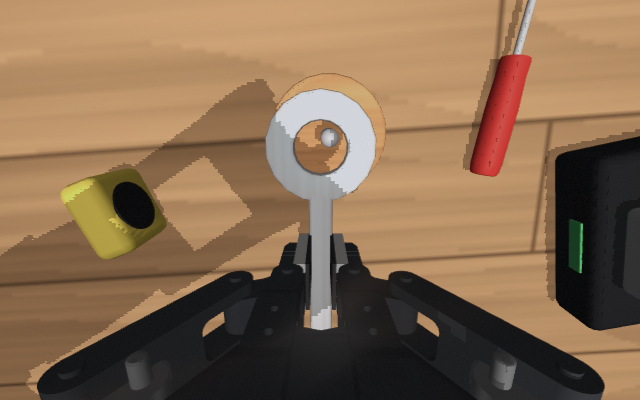

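The ring is centred at about (320.5,145.5), the peg tip shows through the hole at (329,136.5), and the stand disc is centred at about (331,129).

```bash
python3 - <<'E'
from h import *
o=ctrl.get_obs();C=cam("wrist",o);A=rot(o)
h=p2w(C,320.7,145.5,.137);p=p2w(C,329,136.5,.090);s=p2w(C,331,129,.05);print(h,p,s)
d=(p+s)/2-h;d[2]=0;print(A.T@d,A.T@(p-h))
E
```

```text
[ 0.40815393 -0.34475582  0.137     ] [ 0.40992498 -0.35024582  0.09      ] [ 0.41361578 -0.35320901  0.05      ]
[ 4.08577925e-03  6.70732542e-03 -2.89944353e-07] [0.0021416  0.00535869 0.04699973]
```

Request:
{"fn": "carry_out", "kwargs": {"steps": [0.003,0.0055,0,0,0,0,0,0.003,0.0055,0,0,0,0,0,0.003,0.0055,0.03,0,0,0,0,0.003,0.0055,0.05,0,0,0,0,0.003,0.0055,0.065,0,0,0,0,0.003,0.0055,0.077,0,0,0,0,0.003,0.0055,0.077,0,0,0,0,0.003,0.0055,0.077,0,0,0,0]}}

```text
time_s: 5.9
eef_pos: [0.3535, -0.3476, 0.1262]
eef_rot: [0.0, 0.999, -0.035, 0.0]
wrist_force: [0.6, -0.8, -1.4]
opening: 0.112
grasp_force: 59.1
```

Request:
{"fn": "carry_out", "kwargs": {"steps": [0,0,0,0,0,0,0.3,0,0,0,0,0,0,0.5,0,0,0,0,0,0,0.5,0,0,0,0,0,0,0.5,0,0,-0.03,0,0,0,0.5,0,0,-0.08,0,0,0,0.6,0,0,-0.12,0,0,0,0.7,0,0,-0.15,0,0,0,0.7,0,0,-0.15,0,0,0,0.7]}}

```text
time_s: 6.8
eef_pos: [0.3547, -0.3494, 0.2812]
eef_rot: [0.004, 0.999, -0.035, 0.003]
wrist_force: [1.0, -0.7, -0.2]
opening: 0.701
grasp_force: 0.0
```

```bash
python3 - <<'E'
from h import *
o=ctrl.get_obs();print(o["eef_pos"],o["time_s"])
im=ctrl.camera("wrist")
C=cam("wrist",o);print("hang pred",w2p(C,[.4095,-.3495,.058]))
t=ctrl.camera("top")
a=cv2.resize(t[130:190,265:380],None,fx=5,fy=5,interpolation=cv2.INTER_CUBIC)
c=np.zeros((560,640,3),np.uint8);c[:260]=im[:260];c[260:,:575]=a
cv2.imwrite("pics/w3.png",c[:,:,::-1])
E
```

```text
[ 0.35469188 -0.34941141  0.28124586] 6.8
hang pred [314.9921459  137.54723533]
```

View pics/w3.png

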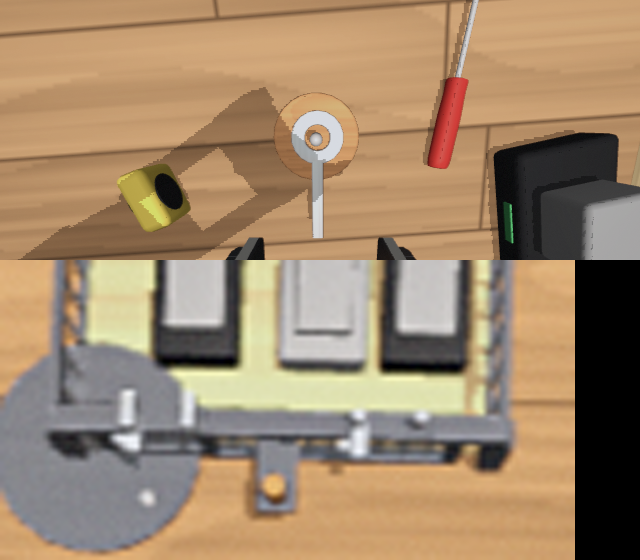

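The spanner hangs flat on the stand with the peg tip at (316,139), inside the hole, and the gate and catches are unchanged. Next I go above the round-pin catch, turning the wrist half a turn so it can later follow the gate.

Request:
{"fn": "carry_out", "kwargs": {"steps": [0.257,-0.308,-0.03,0,0,-1.6,0.8,0.257,-0.308,-0.03,0,0,-1.6,0.8,0.257,-0.308,-0.03,0,0,-1.6,0.8,0.257,-0.308,-0.03,0,0,-1.6,0.8,0.257,-0.308,-0.03,0,0,-1.6,0.8,0.257,-0.308,-0.03,0,0,-1.6,0.8,0.257,-0.308,-0.03,0,0,-1.6,0.8,0.257,-0.308,-0.03,0,0,-1.6,0.8,0.257,-0.308,-0.03,0,0,-1.6,0.8,0.257,-0.308,-0.03,0,0,-1.6,0.8,0.257,-0.308,-0.03,0,0,-1.6,0.8,0.257,-0.308,-0.03,0,0,-1.6,0.8,0.257,-0.308,-0.03,0,0,-1.6,0.8,0.257,-0.308,-0.03,0,0,-1.6,0.8]}}

```text
time_s: 8.3
eef_pos: [0.631, -0.0583, 0.305]
eef_rot: [-0.001, 0.722, 0.692, -0.0]
wrist_force: [0.6, -0.0, 0.2]
opening: 0.804
grasp_force: 0.0
```

Request:
{"fn": "carry_out", "kwargs": {"steps": [0,0,0,0,0,-1.61,0.8,0,0,0,0,0,-1.61,0.8,0,0,0,0,0,-1.61,0.8,0,0,0,0,0,-1.61,0.8,0,0,0,0,0,-1.61,0.8,0,0,0,0,0,-1.61,0.8,0,0,0,0,0,-1.61,0.8,0,0,0,0,0,-1.61,0.8,0,0,0,0,0,-1.61,0.8,0,0,0,0,0,-1.61,0.8,0,0,0,0,0,-1.61,0.8,0,0,0,0,0,-1.61,0.8,0,0,0,0,0,-1.61,0.8,0,0,0,0,0,-1.61,0.8]}}

```text
time_s: 9.7
eef_pos: [0.6313, -0.0583, 0.3058]
eef_rot: [-0.0, 0.002, 1.0, 0.0]
wrist_force: [-0.1, -0.0, 0.2]
opening: 0.8
grasp_force: 0.0
```

```bash
python3 - <<'E'
from h import *
o=ctrl.get_obs();print(o["eef_pos"],o["eef_rot"],o["time_s"],o["q"])
im=ctrl.camera("wrist");cv2.imwrite("pics/w4.png",im[:,:,::-1])
C=cam("wrist",o)
for n,p in (("pstop",[.633,-.0744,.194]),("pjaw",[.633,-.0309,.194]),("fstop",[.633,.088,.194]),("fjaw",[.633,.132,.194]),("handle",[.588,.027,.182])): print(n,w2p(C,p).round(1))
E
```

```text
[ 0.63126459 -0.0582624   0.30583703] [-2.34631266e-05  2.29009213e-03  9.99997377e-01  1.23338799e-05] 9.7 [-2.78944437e-01  3.08305484e-01  1.44773559e+00  1.11022211e-05
  1.38560346e+00 -1.84516262e+00]
pstop [296.9 225.5]
pjaw [360.  225.2]
fstop [532.8 224.5]
fjaw [596.8 224.2]
handle [444.  157.1]
```

View pics/w4.png

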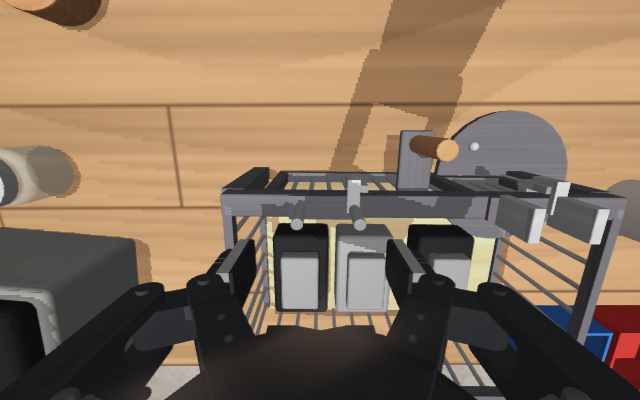

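The pin stop top is at (296.5,225) and the jaw top at (360,225), both matching the predictions. The flat tabs are at about (535,225) and (600,225), and the handle top is at (449,149). I'll open fully, descend over the pin catch and squeeze.

Request:
{"fn": "carry_out", "kwargs": {"steps": [-0.002,-0.0024,0,0,0,0,1,-0.002,-0.0024,0,0,0,0,1,-0.002,-0.0024,0,0,0,0,1,-0.002,-0.0024,0.03,0,0,0,1,-0.002,-0.0024,0.06,0,0,0,1,-0.002,-0.0024,0.074,0,0,0,1,-0.002,-0.0024,0.074,0,0,0,1,-0.002,-0.0024,0.074,0,0,0,1,-0.002,-0.0024,0.074,0,0,0,0.6,-0.002,-0.0024,0.074,0,0,0,0.6,-0.002,-0.0024,0.074,0,0,0,0.6,-0.002,-0.0024,0.074,0,0,0,0.6]}}

```text
time_s: 10.95
eef_pos: [0.6339, -0.0601, 0.2331]
eef_rot: [0.001, 0.001, 1.0, 0.0]
wrist_force: [1.5, 3.3, 3.4]
opening: 0.605
grasp_force: 2.0
```

Request:
{"fn": "carry_out", "kwargs": {"steps": [0,0,0,0,0,0,0.45,0,0,0,0,0,0,0.4,0,0,0,0,0,0,0.35,0,0,0,0,0,0,0.3,0,0,0,0,0,0,0.3,0,0,0,0,0,0,0.3]}}

```text
time_s: 11.55
eef_pos: [0.6336, -0.0611, 0.2332]
eef_rot: [0.001, 0.001, 1.0, -0.0]
wrist_force: [-1.4, 1.6, 7.8]
opening: 0.405
grasp_force: 58.9
```

Opening 0.405 at 59 N with a small wrist force means the round-pin catch is fully squeezed (37 mm over both pins). Next is the flat catch, 165 mm along.

Request:
{"fn": "carry_out", "kwargs": {"steps": [0,0,0,0,0,0,1,0,0,0,0,0,0,1,0,0,0,0,0,0,1,0,0,0,0,0,0,1,0,0,-0.04,0,0,0,1,0,0,-0.075,0,0,0,1,0,0.05,-0.075,0,0,0,1,0,0.1,-0.075,0,0,0,1,0,0.15,-0.075,0,0,0,1,0,0.165,-0.075,0,0,0,1,0,0.165,-0.075,0,0,0,1,0,0.165,-0.075,0,0,0,1]}}

```text
time_s: 12.75
eef_pos: [0.6336, 0.1039, 0.3067]
eef_rot: [-0.0, 0.001, 1.0, -0.0]
wrist_force: [0.4, 0.1, -0.0]
opening: 1.002
grasp_force: 0.0
```

```bash
python3 - <<'E'
from h import *
o=ctrl.get_obs();print(o["eef_pos"],o["time_s"],o["opening"])
im=ctrl.camera("wrist");cv2.imwrite("pics/w5.png",im[:,:,::-1])
C=cam("wrist",o)
for n,p in (("pstop",[.633,-.0747,.194]),("pjawsq",[.633,-.0467,.194]),("fstop",[.633,.090,.194]),("fjaw",[.633,.134,.194]),("handle",[.583,.029,.182])): print(n,w2p(C,p).round(1))
E
```

```text
[0.63362987 0.10386558 0.30665397] 12.75 1.0024973874290206
pstop [ 61.9 222. ]
pjawsq [102.4 222. ]
fstop [300.3 221.8]
fjaw [364.1 221.7]
handle [210.9 147. ]
```

View pics/w5.png

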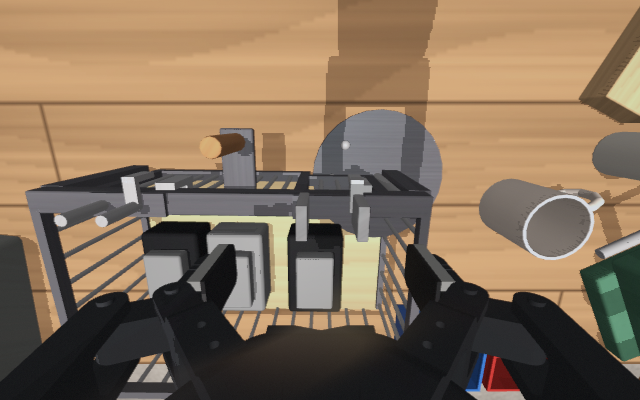

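The pin jaw stays squeezed at (102,221), the flat tabs are at (301,223) and (363,223) as predicted, and the handle top at (211,147) gives (0.583, 0.029). Descending to squeeze the flat catch.

Request:
{"fn": "carry_out", "kwargs": {"steps": [0,0,0.03,0,0,0,1,0,0,0.06,0,0,0,1,0,0,0.0735,0,0,0,1,0,0,0.0735,0,0,0,1,0,0,0.0735,0,0,0,0.6,0,0,0.0735,0,0,0,0.6,0,0,0.0735,0,0,0,0.6,0,0,0.0735,0,0,0,0.5,0,0,0.0735,0,0,0,0.4,0,0,0.0735,0,0,0,0.3,0,0,0.0735,0,0,0,0.3,0,0,0.0735,0,0,0,0.3,0,0,0.0735,0,0,0,0.3]}}

```text
time_s: 14.1
eef_pos: [0.6344, 0.1039, 0.2355]
eef_rot: [0.001, 0.002, 1.0, 0.0]
wrist_force: [-1.6, -1.2, 8.4]
opening: 0.407
grasp_force: 58.7
```

The flat catch is fully squeezed. Now release, rise, go over the handle, lower and grip it.

Request:
{"fn": "carry_out", "kwargs": {"steps": [0,0,0,0,0,0,1,0,0,0,0,0,0,1,0,0,0,0,0,0,1,0,0,0,0,0,0,1,0,0,-0.04,0,0,0,1,0,0,-0.07,0,0,0,1,0.03,-0.04,-0.07,0,0,0,0.8,0.051,-0.075,-0.07,0,0,0,0.8,0.051,-0.075,-0.07,0,0,0,0.8,0.051,-0.075,-0.07,0,0,0,0.8,0.051,-0.075,-0.03,0,0,0,0.8,0.051,-0.075,0.01,0,0,0,0.8,0.051,-0.075,0.026,0,0,0,0.8,0.051,-0.075,0.026,0,0,0,0.8,0.051,-0.075,0.026,0,0,0,0.3,0.051,-0.075,0.026,0,0,0,0,0.051,-0.075,0.026,0,0,0,0,0.051,-0.075,0.026,0,0,0,0,0.051,-0.075,0.026,0,0,0,0,0.051,-0.075,0.026,0,0,0,0]}}

```text
time_s: 16.1
eef_pos: [0.5833, 0.0286, 0.2091]
eef_rot: [0.001, 0.001, 1.0, -0.001]
wrist_force: [-2.7, -4.6, 6.1]
opening: 0.17
grasp_force: 58.7
```

Handle gripped (opening 0.17 ≈ 16 mm pin). I'll compute the arc in tool axes.

```bash
python3 - <<'E'
import numpy as np
f=lambda t:np.array([.15*np.sin(t)-.05*(1-np.cos(t)),.15*(1-np.cos(t))+.05*np.sin(t)])
for a0,a1,s in ((0,.5,.1),(.5,1.62,.08)):
    c,n=np.cos(a0),np.sin(a0); Q=np.array([[c,n],[-n,c]])
    for t in np.arange(a0+s,a1+.001,s): print(round(t-a0,2),(Q@(f(t)-f(a0))).round(3))
E
```

```text
0.1 [0.015 0.006]
0.2 [0.029 0.013]
0.3 [0.042 0.021]
0.4 [0.054 0.031]
0.5 [0.066 0.042]
0.08 [0.012 0.004]
0.16 [0.023 0.01 ]
0.24 [0.034 0.016]
0.32 [0.045 0.023]
0.4 [0.054 0.031]
0.48 [0.064 0.04 ]
0.56 [0.072 0.049]
0.64 [0.08 0.06]
0.72 [0.086 0.07 ]
0.8 [0.092 0.081]
0.88 [0.097 0.093]
0.96 [0.102 0.105]
1.04 [0.105 0.117]
1.12 [0.107 0.13 ]
```

Request:
{"fn": "carry_out", "kwargs": {"steps": [0.015,0.006,0,0,0,0.1,0,0.029,0.013,0,0,0,0.2,0,0.042,0.021,0,0,0,0.3,0,0.054,0.031,0,0,0,0.4,0,0.066,0.042,0,0,0,0.5,0,0.066,0.042,0,0,0,0.5,0]}}

```text
time_s: 16.7
eef_pos: [0.5166, 0.0728, 0.2091]
eef_rot: [0.002, 0.249, 0.968, 0.001]
wrist_force: [1.7, -1.8, 4.3]
opening: 0.167
grasp_force: 61.0
```

The gate follows with low force, so both hooks are clear. I'll carry on past the detent to just over 1.57 rad.

Request:
{"fn": "carry_out", "kwargs": {"steps": [0.012,0.004,0,0,0,0.08,0,0.023,0.01,0,0,0,0.16,0,0.034,0.016,0,0,0,0.24,0,0.045,0.023,0,0,0,0.32,0,0.054,0.031,0,0,0,0.4,0,0.064,0.04,0,0,0,0.48,0,0.072,0.049,0,0,0,0.56,0,0.08,0.06,0,0,0,0.64,0,0.086,0.07,0,0,0,0.72,0,0.092,0.081,0,0,0,0.8,0,0.097,0.093,0,0,0,0.88,0,0.102,0.105,0,0,0,0.96,0,0.105,0.117,0,0,0,1.04,0,0.106,0.124,0,0,0,1.08,0,0.106,0.124,0,0,0,1.08,0,0.106,0.124,0,0,0,1.08,0,0.106,0.124,0,0,0,1.08,0,0.106,0.124,0,0,0,1.08,0]}}

```text
time_s: 18.5
eef_pos: [0.4856, 0.2307, 0.2091]
eef_rot: [0.002, 0.711, 0.703, 0.002]
wrist_force: [5.2, -4.8, 2.7]
opening: 0.172
grasp_force: 61.1
```

```bash
python3 - <<'E'
from h import *
o=ctrl.get_obs();print(o["eef_pos"],o["time_s"],o["opening"],o["grasp_force"],o["wrist_force"])
t=ctrl.camera("top");s=ctrl.camera("scene")
c=np.vstack([cv2.resize(t[130:260,220:460],(600,325)),cv2.resize(s[150:300,250:500],(450,270))[:, :] if 0 else cv2.resize(s[170:290,260:520],(600,275))])
cv2.imwrite("pics/end.png",c[:,:,::-1])
E
```

```text
[0.48558529 0.23070851 0.20908581] 18.5 0.17165361538726306 61.14513874053955 [ 5.21576609 -4.77048294  2.70941612]
```

View pics/end.png

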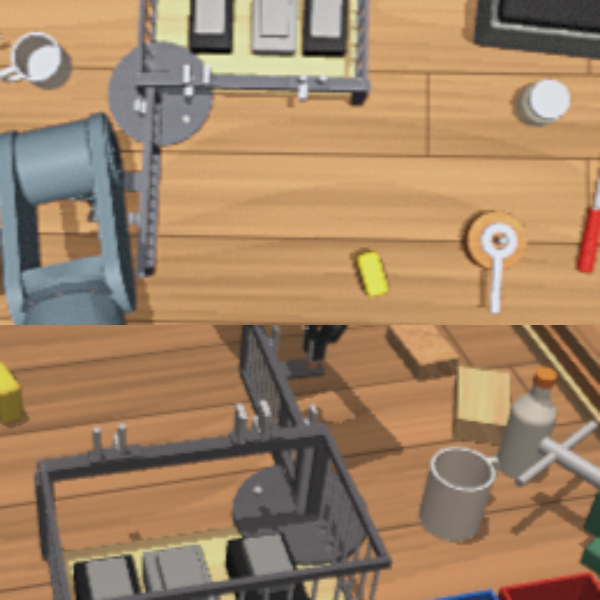

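The gate stands square to the cage front, running from (150,80) to (148,270) in the upper crop. The handle is still gripped at 61 N, both catches are squeezed together, and the spanner lies flat on the peg stand at (498,240). The bystanders are where they were. Handing in.

```bash
python3 -c "
from bench import ctrl
print(ctrl.hand_in())"
```

```text
the job is handed in; nothing more can be done
None
```

The job is handed in at about 18.6 s (no verdict came back): the spanner hangs flat on the peg, both catches are released (round-pin first), and the arm is holding the gate by its handle at about 1.57 rad.

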